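# Cap the manifold and hold it square in the brazing fixture

### The job

Get the brass manifold block ready for brazing: push the copper end cap on its riser stub fully home, and seat the block flat on the fixture plate with its long side against the long back fence and its plain end against the side fence (pipe stub end pointing out). Finish while still holding the block there with the gripper, pressed firmly against both fences at once, for the person who brazes it; leave the flux tin, the elbow and the tee where they lie.

Things in the scene. Friction and masses are not known exactly. Their poses are not given: they have to be found in the camera images.
- manifold_mid (a point): Centre (half-way up) of the loose brass manifold block: 44 mm (its x) by 80 mm (y) by 42 mm high (z), 0.5-0.8 kg, on its base. Long sides (two bored ports) and plain +y end flat; from the -y end a copper pipe stub (collar 30 mm wide) sticks out 20 mm. On top, 15 mm from centre towards -y, a 22 mm riser stub on a collar 30 mm wide, 6 mm high, carries the cap. Axes match the corner's when seated.
- cap_top (a point): Centre of the flat top (20 mm across) of the copper end cap on the riser. The cap is 26 mm wide and 20 mm high. When it is home, this point lies 47 mm above manifold_mid and 15 mm towards the block's -y; before that, higher by the cap's joint value.
- cap (a joint): How far the cap stands off, in m: 0 = fully home, its rim on the brass collar, no copper showing between them; it starts 6 to 10 mm up and can rise to 14. It slides along the riser with an even friction of about 6 N, stays where it is left, and stops dead at 0.
- corner (a point): Inner corner of the fixture, on its plate's top face, where the fences' inner faces would meet. x points into the back fence, y into the side fence, z up. The fixed plate's top is 15 mm above the bench; from here it reaches 170 mm to -x, 50 to +x, 150 to -y, 50 to +y. With the block seated, manifold_mid is at -22, -40, +21 mm from here in these axes.
- fence_back: The long back fence, a steel bar 134 mm long (along y) and 25 mm wide, fixed, rising 12 mm above the plate. Its inner face is the plane x = 0 of the corner, from 6 to 140 mm to -y of it. Origin: centre of the bar's underside.
- fence_side: The shorter side fence, a steel bar 114 mm long (along x) and 25 mm wide, fixed, rising 12 mm above the plate. Its inner face is the plane y = 0 of the corner, from 6 to 120 mm to -x of it. The bars leave a 6 mm relief gap at the corner. Origin: centre of the bar's underside.
- tin: Flux tin, round, 69 mm wide, 40 mm high, loose on the bench; leave alone. Origin: centre of its underside.
- elbow: Copper pipe elbow lying flat, about 60 by 60 mm, 25 mm high, loose; leave alone. Origin: under its middle.
- tee: Brass tee fitting lying flat, about 64 by 48 mm, 28 mm high, loose; leave alone. Origin: under its middle.
Mind the look-alikes: they are no part of the job. What is shaped like the part that bears manifold_mid but black, red or turquoise is not meant.

How it is judged (in metres and radians):
At the end, for the whole second after the job is handed in: Cap within 2 mm of home; block at rest within 2.5 mm of its seat in the corner, flat on the plate and square to the fences within 2 degrees; the fingers still bear on it and it presses on the back fence and on the side fence with more than 2 N each, through the last second (value of joint cap below 0.002 m and contact force between manifold and fence_back above 2 N and contact force between manifold and fence_side above 2 N and contact force between the fingers and manifold above 2 N and angle between the y axis of manifold_mid and the y axis of corner, either way round below 0.035 rad and angle between manifold_mid's own z axis and vertical below 0.035 rad and x of manifold_mid in the frame of corner between -0.0245 and -0.019 m and y of manifold_mid in the frame of corner between -0.0425 and -0.037 m and z of manifold_mid in the frame of corner between 0.018 and 0.0235 m and linear speed of manifold below 0.01 m/s); the arm keeps its last pose, push and grip.
It fails at once if the flux tin, elbow or tee is pushed aside by more than 20 mm (distance of any of tin, elbow, tee from where it was at the start of the episode above 0.02 m).
It also fails if it takes over 72 s, if anything falls off the work surface, if the arm or the gripper's body presses on something with over 40 N, if the wrist force passes 120 N, or if a joint passes its speed limit or range.

### The arm

A 6-joint arm with a two-finger parallel gripper is mounted at the origin on the work surface. World frame = base frame: x ahead of the robot, y to its left, z up, the work surface at z = 0. Lengths are in mm, angles in degrees, forces in N, time in s.
With the tool pointing down it reaches from about 375 to 900 mm from the base axis. Payload 3.1 kg.
Tool frame: the origin (TCP) lies on the centre line of the jaws, within the pads' length; the fingertips stand 11 mm ahead of it and the grasp point (between the pads) lies 8 mm behind it (ctrl.nose_length is the distance from the TCP to the fingertips, in mm); z points along the fingers, x is the direction in which the jaws open and shut, and the axes are right-handed (so a half turn about z gives the same grasp; the last joint's range is limited). The gripper opens to 85 mm and grips with 20 to 120 N. Pads are 22 mm wide; open, the fingers measure 114 mm over their backs; the gripper's body (76 mm by 85 mm) begins 54 mm behind the grasp point. The pads swing forward as they close: fully open they stand 13 mm farther back than shut.
Start: joints at [62.252, 30.224, 82.088, -0, 67.689, -10.227], TCP at [188.119, 595.993, 211.31] pointing down, gripper open.
Joint ranges: [-176.69, 176.69], [-43.24, 126.21], [12.49, 139.97], [-82, 262], [0, 151.66], [-163.58, 163.58]. Speed limits (degrees/s): [159.86, 159.86, 180, 180, 180, 180].

### API

Orientations are given as a 3x3 rotation matrix whose columns are the frame's x, y, z axes.
In Python, from station import ctrl gives the robot as it stands.
- The arm moves only by the tool carry_out, never from a script. Its argument "targets" is a list of rows, each a list of 5 numbers: the opening, from 0 (shut) to 1 (fully open), then the shift along the tool's x, y, z in units of 40 mm (1.0 is 40 mm), then the turn about the tool's z in units of pi/2 rad (1.0 is pi/2 rad). In form: [[fingers, tx, ty, tz, spin], ...]. A call has 1 to 8 rows; each row shifts and turns the commanded pose from where the row before left it, along the tool's axes as they then stand; what a row does not reach is not made up. A row lasts 1/12 s, in which the tool goes at most 41.7 mm and 7.16 degrees, less where a joint would pass 70% of its speed; a pose out of reach is approached as far as the arm can. A call with a number of a shift or a turn outside -1 to 1 is refused whole. A call with a gripper value outside its range is refused whole. The fingers move at their own pace and stop on an object; "newtons" is the grip in N (left out, the last holds). Time passes only in rows, so rows that do not move let the fingers close. It gives the time, the measured TCP pose, the force and the opening at its end, in the units of the state.
- ctrl.get_state(): the state, without advancing time (a new reading comes with each control period).
- ctrl.capture(name): name is "scene" or "top" or "wrist"; returns a dict with "image" (420x560x3 uint8, red, green, blue), "mtx" (3x3 intrinsics, pixels), "origin" and "rotation" of the camera in the world. Camera axes: x right, y up, looking along -z (the intrinsics and any distortion apply to the point x, -y, -z); pixel columns grow to the right and rows downward; lengths in mm; the calibration is good to about 2 mm. A picture is of the moment at which its call begins. There is no depth.
- ctrl.job_done(): hands the job in, once; it reports no verdict.
The state is a dict: "t": time; "joint_pos": joint angles; "joint_velocities": joint speeds; "tau": joint torques, N m; "eef_pos": TCP position; "tool_rot": TCP orientation; "contact_force": force on the tool from outside, world axes, zero at the start; "ft_torque": the same for the moment, N m; "finger_gap": finger opening in mm.
Only numpy, scipy, OpenCV 4.12 (cv2) and the standard library are available. Lean on these libraries where they do the work, as an engineer would, in place of code of your own. Each camera call takes 0.05 s, during which the arm holds its last target.

## Working session

There is one attempt and no reset: what is moved stays moved. The work goes in short steps, Python scripts to look and compute and a tool call to move; the robot and the scene stay as the last step left them, time stands still between calls to the robot, and variables do not carry over. Pictures are saved under pics/ and viewed, and the job is handed in when it is done.

Besides the shell and the picture viewer there is one more tool, called after "Emit:" as a command line: name --pt "numbers of a row" for each row, then --argument value for the rest. carry_out: Moves the arm, as the interface text tells. Its arguments: {"type":"object","properties":{"targets":{"type":"array"},"newtons":{"type":"number"}},"required":["targets"]}

```bash
ls; mkdir -p pics
cat > h.py <<'E'
import numpy as np, cv2, pickle
from station import ctrl
def snap(name, fn):
    c=ctrl.capture(name); im=np.asarray(c["image"]); cv2.imwrite(f"pics/{fn}.png", cv2.cvtColor(im,cv2.COLOR_RGB2BGR))
    pickle.dump(c,open(f"pics/{fn}.pkl","wb")); return c
def load(fn): return pickle.load(open(f"pics/{fn}.pkl","rb"))
def ray(c,u,v):
    K=np.array(c["mtx"]); d=np.linalg.inv(K)@np.array([u,v,1.]); d=np.array([d[0],-d[1],-d[2]])
    R=np.array(c["rotation"]); d=R@d; return np.array(c["origin"],float), d/np.linalg.norm(d)
def atz(c,u,v,z):
    o,d=ray(c,u,v); return o+d*(z-o[2])/d[2]
def tri(obs):
    A=np.zeros((3,3));b=np.zeros(3);L=[]
    for c,u,v in obs:
        o,d=ray(c,u,v);P=np.eye(3)-np.outer(d,d);A+=P;b+=P@o;L.append((o,d))
    p=np.linalg.solve(A,b); return p,[np.linalg.norm((np.eye(3)-np.outer(d,d))@(p-o)) for o,d in L]
def proj(c,p):
    q=np.array(c["rotation"]).T@(np.array(p,float)-np.array(c["origin"])); q=np.array([q[0],-q[1],-q[2]]); q=np.array(c["mtx"])@q; return q[:2]/q[2]
E
python3 - <<'E'
from h import *
for n in ["scene","top","wrist"]:
    c=snap(n,n+"0"); print(n,{k:(np.array(v).round(3).tolist()) for k,v in c.items() if k!="image"}, [k for k in c])
s=ctrl.get_state(); print(s, ctrl.nose_length)
E
```

```text
pics
scene {'mtx': [[487.873, 0.0, 278.64], [0.0, 487.873, 216.047], [0.0, 0.0, 1.0]], 'origin': [1148.946, 576.427, 1131.007], 'rotation': [[-0.724, -0.54, 0.429], [0.69, -0.552, 0.468], [-0.016, 0.635, 0.773]]} ['image', 'mtx', 'origin', 'rotation']
top {'mtx': [[525.2, 0.0, 285.203], [0.0, 525.2, 211.416], [0.0, 0.0, 1.0]], 'origin': [259.796, -74.941, 1300.545], 'rotation': [[0.055, 0.974, -0.221], [-0.998, 0.054, -0.008], [0.005, 0.221, 0.975]]} ['image', 'mtx', 'origin', 'rotation']
wrist {'mtx': [[306.972, 0.0, 278.857], [0.0, 306.972, 207.437], [0.0, 0.0, 1.0]], 'origin': [113.943, 618.584, 373.717], 'rotation': [[0.301, -0.909, -0.289], [0.954, 0.287, 0.093], [-0.002, -0.303, 0.953]]} ['image', 'mtx', 'origin', 'rotation']
{'t': 0.15, 'joint_pos': array([ 6.22520426e+01,  3.02685069e+01,  8.21405382e+01, -5.59792400e-04,
        6.76875450e+01, -1.02248589e+01]), 'joint_velocities': array([ 0.01039738, -0.19256458, -0.2649944 , -0.01101468,  0.07144638,
       -0.0237731 ]), 'tau': array([ 7.08591033e-04, -4.42746055e+01, -1.78276634e+01, -2.58979717e-04,
        5.60257540e-03, -6.99745669e-06]), 'eef_pos': array([187.85549825, 595.49010046, 210.53374751]), 'tool_rot': array([[ 3.01086072e-01,  9.53596652e-01, -7.76886939e-04],
       [ 9.53595522e-01, -3.01086934e-01, -1.49616067e-03],
       [-1.66064432e-03, -2.90362767e-04, -9.99998579e-01]]), 'contact_force': array([ 0.07822566, -0.44281759,  0.66133774]), 'ft_torque': array([-0.02234317,  0.00316353,  0.06904229]), 'finger_gap': 85.47802945122761} 11.0
```

View pics/scene0.png

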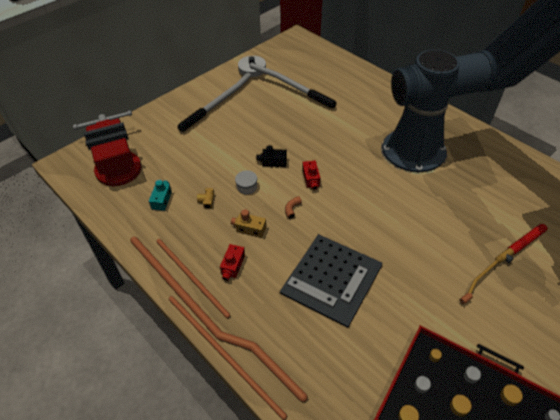

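View pics/top0.png

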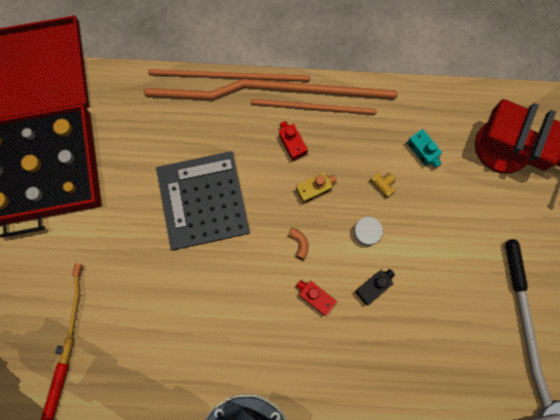

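View pics/wrist0.png

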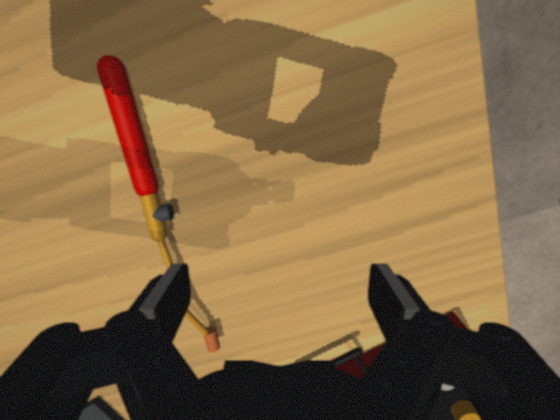

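Run:
```python
from h import *
a=cv2.imread("pics/top0.png")[140:260,150:350]; cv2.imwrite("pics/t0z.png",cv2.resize(a,None,fx=4,fy=4,interpolation=cv2.INTER_CUBIC))
a=cv2.imread("pics/scene0.png")[190:330,220:390]; cv2.imwrite("pics/s0z.png",cv2.resize(a,None,fx=4,fy=4,interpolation=cv2.INTER_CUBIC))
```

```text
(no output)
```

View pics/t0z.png

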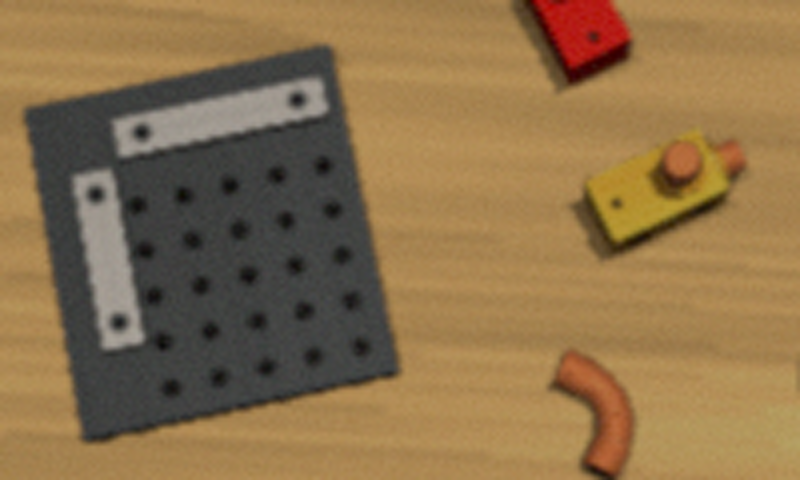

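View pics/s0z.png

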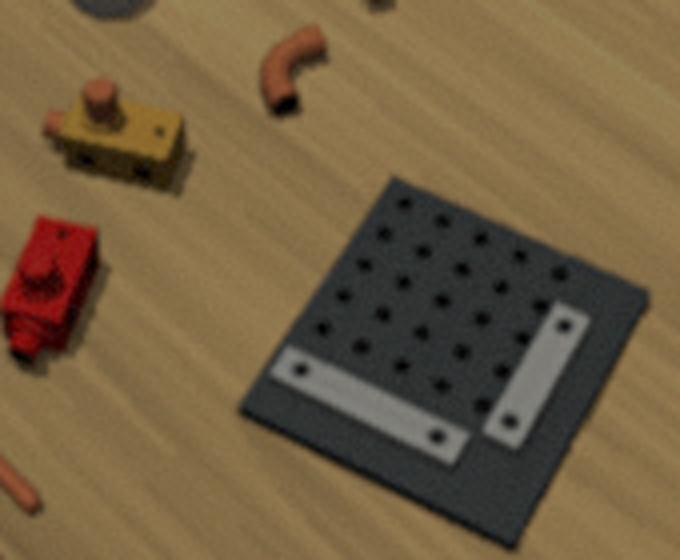

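Run:
```python
from h import *
T=load("top0");S=load("scene0")
zt=lambda u,v:(T,150+u/4-.375,140+v/4-.375); zs=lambda u,v:(S,220+u/4-.375,190+v/4-.375)
for n,a,b in [("(50,50)",(25,108),(518,545)),("(50,-150)",(330,46),(241,408)),("(-170,-150)",(399,370),(394,178)),("(-170,50)",(85,436),(648,292)),
 ("cap",(682,158),(100,86)),("blk -x+y",(618,235),(184,112)),("blk+x+y",(585,185),(172,155)),("elbow",(600,410),(290,65))]:
    p,e=tri([zt(*a),zs(*b)]); print(n,p.round(1),np.round(e,1), atz(*zt(*a),15).round(1),atz(*zs(*b),15).round(1))
print([atz(T,u,v,0).round() for u,v in [(369,231),(384,184),(299,243),(292,140),(316,298)]])
```

```text
(50,50) [649.  275.6  11.4] [3.8 3.8] [650.  271.5  15. ] [648.3 279.6  15. ]
(50,-150) [703.2  83.1   8.1] [2.8 2.8] [702.6  80.1  15. ] [704.4  88.5  15. ]
(-170,-150) [493.   23.4   9.6] [2.4 2.4] [493.5  21.   15. ] [494.8  28.   15. ]
(-170,50) [440.9 213.9  11.5] [1.9 1.9] [441.5 211.5  15. ] [441.9 216.5  15. ]
cap [ 620.9 -144.3   76.6] [1.8 1.8] [ 640.3 -149.2   15. ] [ 589.1 -184.7   15. ]
blk -x+y [ 578.  -107.4   43.7] [3.4 3.4] [ 587.6 -110.9   15. ] [ 561.2 -122.3   15. ]
blk+x+y [609.6 -85.6  41.5] [3.3 3.3] [619.1 -88.5  15. ] [594.7 -98.7  15. ]
elbow [ 473.9 -102.9   13.9] [2.6 2.6] [ 475.3 -105.    15. ] [ 473.2 -100.1   15. ]
[array([ 516., -279.,    0.]), array([ 641., -315.,    0.]), array([ 476., -104.,    0.]), array([747., -72.,   0.]), array([ 342., -152.,    0.])]
```

Emit:
carry_out --pt "1 -0.57 0.84 0 0" --pt "1 -0.57 0.84 0 0" --pt "1 -0.57 0.84 0 0" --pt "1 -0.57 0.84 0 0" --pt "1 -0.57 0.84 0 0" --pt "1 -0.57 0.84 0 0" --pt "1 -0.57 0.84 0 0" --pt "1 -0.57 0.84 0 0"

```text
t: 0.82
eef_pos: [390.2, 339.4, 211.2]
tool_rot: [[0.301, 0.954, -0.0], [0.954, -0.301, -0.0], [-0.0, -0.0, -1.0]]
contact_force: [-0.3, 0.1, 0.4]
finger_gap: 85.5
```

Emit:
carry_out --pt "1 -0.57 0.84 0 0" --pt "1 -0.57 0.84 0 0" --pt "1 -0.57 0.84 0 0" --pt "1 -0.57 0.84 0 0" --pt "1 -0.57 0.84 0 0" --pt "1 -0.57 0.84 0 0" --pt "1 0 0 0 0" --pt "1 0 0 0 0"

```text
t: 1.48
eef_pos: [541.9, 147.9, 210.9]
tool_rot: [[0.305, 0.952, -0.0], [0.952, -0.305, 0.0], [0.0, -0.0, -1.0]]
contact_force: [0.1, 0.1, 0.2]
finger_gap: 85.2
```

Run:
```python
from h import *
c=snap("wrist","w1");s=ctrl.get_state();print(s['t'],s['eef_pos'],s['joint_pos'],c['origin'],s['contact_force'])
```

```text
1.5333 [540.41679348 149.25017997 210.79146757] [ 4.00644151e+00  2.53309137e+01  9.14155079e+01  2.57625081e-02
  6.33422608e+01 -6.83571578e+01] [468.01832839 171.12919954 374.17552644] [-0.24842833  0.54073802  0.07589993]
```

View pics/w1.png

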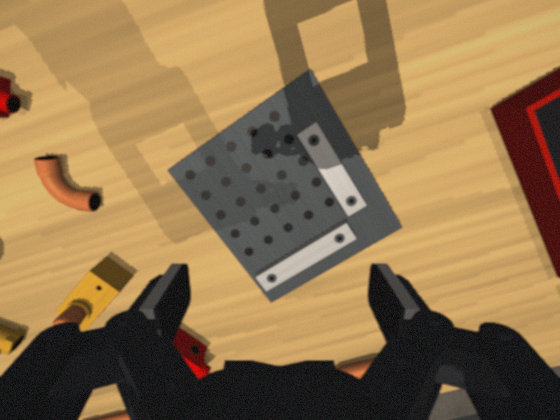

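Run:
```python
from h import *
a=cv2.imread("pics/w1.png")[60:310,160:410]; cv2.imwrite("pics/w1z.png",cv2.resize(a,(600,600),fx=0,fy=0,interpolation=cv2.INTER_CUBIC))
a=cv2.imread("pics/w1.png")[200:360,0:240]; cv2.imwrite("pics/w1y.png",cv2.resize(a,None,fx=3,fy=3,interpolation=cv2.INTER_CUBIC))
```

```text
(no output)
```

View pics/w1z.png

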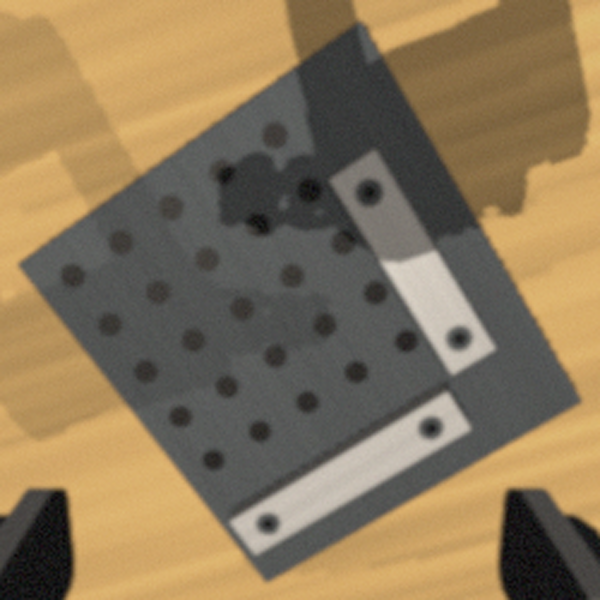

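```bash
cat > fitc.py <<'E'
from h import *
from scipy.optimize import least_squares
W=load("w1")
P=[((-170,50,0),(362,22)),((-170,-150,0),(20,264)),((50,-150,0),(267,580)),((50,50,0),(580,402)),
((0,-6,12),(449,390)),((0,-140,12),(230,519)),((25,-140,12),(256,556)),((25,-6,12),(470,430)),
((-120,0,12),(331,181)),((-6,0,12),(451,376)),((-120,25,12),(376,150)),((-6,25,12),(495,350))]
X=np.array([p for p,_ in P],float); U=np.array([[160+(u+.5)/2.4-.5,60+(v+.5)/2.4-.5] for _,(u,v) in P])
def model(q):
    c,s=np.cos(q[2]),np.sin(q[2]); return X@np.array([[c,s,0],[-s,c,0],[0,0,1]])+[q[0],q[1],q[3]]
def res(q): return np.concatenate([proj(W,p)-u for p,u in zip(model(q),U)])
r=least_squares(res,[600,200,.27,15]);print(r.x.round(3),np.degrees(r.x[2]),r.fun.round(1))
r=least_squares(lambda q:res([*q,15]),[600,200,.27]);print(r.x.round(3),np.degrees(r.x[2]),r.fun.round(1))
E
python3 fitc.py
```

```text
[6.15847e+02 2.14788e+02 2.73000e-01 1.18860e+01] 15.625797618264997 [ 0.4  0.2 -0.1  0.  -0.2  0.8  0.7  0.1 -0.9  0.3 -0.2  0.2 -0.1 -1.1
  0.4 -0.5 -0.4  0.3  0.2 -0.3  0.1  0.4  0.1 -0.4]
[6.14991e+02 2.14734e+02 2.73000e-01] 15.643172795665988 [ 0.3 -1.  -1.4 -0.1 -0.4  1.6  1.5  0.4 -0.5  0.6 -0.6  1.  -0.4 -0.2
  0.8 -0.1 -0.5 -0.2  0.5 -0.1  0.1 -0.2  0.6 -0.2]
```

View pics/w1y.png

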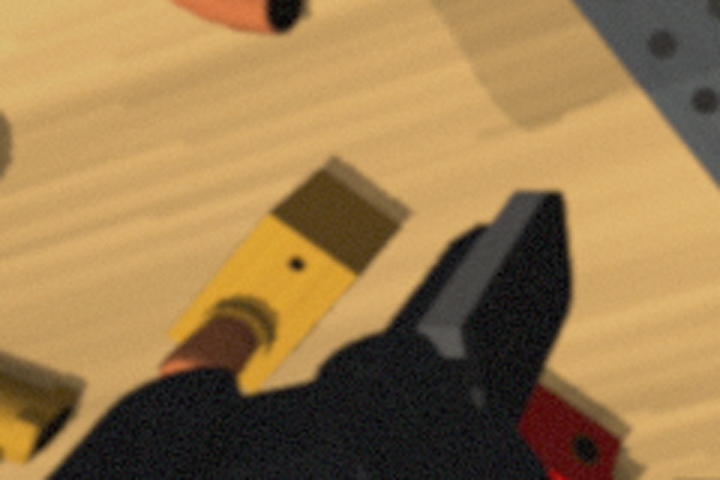

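Emit:
carry_out --pt "1 -0.8 0.42 0.1 0" --pt "1 -0.8 0.42 0.1 0" --pt "1 -0.8 0.42 0.1 0" --pt "1 -0.8 0.42 0.1 0" --pt "1 -0.8 0.42 0.1 0" --pt "1 -0.8 0.42 0.1 0" --pt "1 -0.8 0.42 0.1 0"

```text
t: 2.12
eef_pos: [584.6, -98.3, 183.1]
tool_rot: [[0.299, 0.954, -0.001], [0.954, -0.299, 0.001], [0.0, -0.001, -1.0]]
contact_force: [0.5, -0.4, 0.2]
finger_gap: 85.5
```

Emit:
carry_out --pt "1 0 0 0 0.074" --pt "1 0 0 0 0.074" --pt "1 0 0 0 0.074" --pt "1 0 0 0 0.074" --pt "1 0 0 0 0.074" --pt "1 0 0 0 0.074" --pt "1 0 0 0 0" --pt "1 0 0 0 0"

```text
t: 2.78
eef_pos: [584.8, -97.2, 183.2]
tool_rot: [[0.84, 0.542, -0.001], [0.542, -0.84, 0.001], [-0.0, -0.001, -1.0]]
contact_force: [-0.2, -0.2, -0.2]
finger_gap: 85.3
```

Run:
```python
from h import *
c=snap("wrist","w2");s=ctrl.get_state();print(s['t'],s['eef_pos'],s['joint_pos'],c['origin'],s['contact_force'])
```

```text
2.8333 [584.90121643 -97.55142377 183.25371257] [-2.02623530e+01  2.96627762e+01  8.84460322e+01  9.83575379e-03
  6.19366142e+01 -5.30443432e+01] [542.84426224 -32.58211515 346.56776685] [-0.34723853 -0.77967025 -0.04900061]
```

View pics/w2.png

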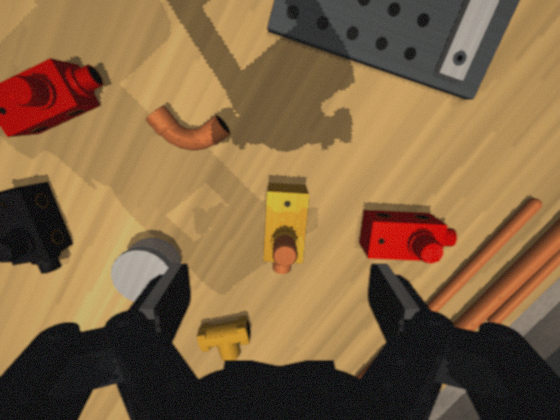

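Run:
```python
from h import *
a=cv2.imread("pics/w2.png")[170:290,230:350]; cv2.imwrite("pics/w2z.png",cv2.resize(a,None,fx=5,fy=5,interpolation=cv2.INTER_CUBIC))
```

```text
(no output)
```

View pics/w2z.png

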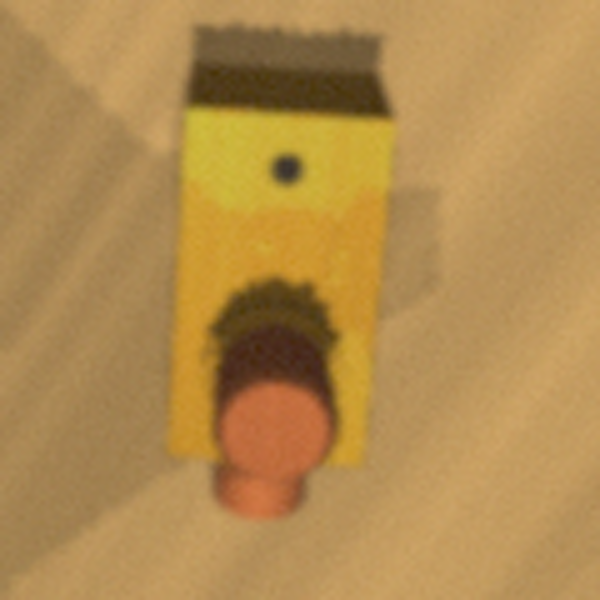

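```bash
cat > fitb.py <<'E'
from h import *
from scipy.optimize import least_squares
W=load("w2"); f=lambda u,v:np.array([230+(u+.5)/5-.5,170+(v+.5)/5-.5])
P=[((-22,40,21),(185,108)),((22,40,21),(395,118)),((-22,-40,21),(168,456)),((22,-40,21),(362,466)),((-22,40,-21),(191,68)),((22,40,-21),(380,73))]
X=np.array([p for p,_ in P],float);U=[f(*u) for _,u in P]
def M(X,q):
    c,s=np.cos(q[2]),np.sin(q[2]); return X@np.array([[c,s,0],[-s,c,0],[0,0,1]])+[q[0],q[1],q[3]]
res=lambda q:np.concatenate([proj(W,p)-u for p,u in zip(M(X,q),U)])
r=least_squares(res,[600,-120,.5,21]);print(r.x.round(3),np.degrees(r.x[2]),r.fun.round(1))
r=least_squares(lambda q:res([*q,21]),[600,-120,.5]);print(r.x.round(3),np.degrees(r.x[2]),r.fun.round(1))
q=[*r.x,21]; u=f(275,430)
for h in (47,53,57,61): print(h,M(np.array([[0,-15,h]]),q).round(1),atz(W,*u,21+h).round(1))
T=load("top0");S=load("scene0")
print(tri([(W,*u),(T,320.1,179.1),(S,244.6,211.1)]))
E
python3 fitb.py
```

```text
[ 6.14447e+02 -1.31205e+02  5.15000e-01  1.66420e+01] 29.489442793515433 [-0.2  0.2  0.   0.6 -0.  -0.1  0.4 -0.1  0.  -0.9 -0.3  0.2]
[ 6.13586e+02 -1.30056e+02  5.15000e-01] 29.4902733282445 [-0.5 -0.1  0.4  0.3 -0.3  0.6  0.7  0.6 -0.2 -1.2 -0.  -0.1]
47 [[ 621.  -143.1   68. ]] [ 623.  -146.3   68. ]
53 [[ 621.  -143.1   74. ]] [ 621.2 -143.8   74. ]
57 [[ 621.  -143.1   78. ]] [ 620.1 -142.2   78. ]
61 [[ 621.  -143.1   82. ]] [ 618.9 -140.5   82. ]
(array([ 620.88156767, -143.88657825,   76.29258293]), [np.float64(0.9585692560754697), np.float64(2.152712690779823), np.float64(1.3496020746009532)])
```

Emit:
carry_out --pt "0 0.035 0.3625 0 0" --pt "0 0.035 0.3625 0.4 0" --pt "0 0.035 0.3625 0.5 0" --pt "0 0.035 0.3625 0.5 0" --pt "0 0 0 0.5 0.037" --pt "0 0 0 0 0" --pt "0 0 0 0 0" --pt "0 0 0 0 0" --newtons 60

```text
t: 3.5
eef_pos: [621.4, -144.4, 108.1]
tool_rot: [[0.872, 0.49, 0.001], [0.49, -0.872, -0.0], [0.0, 0.0, -1.0]]
contact_force: [0.0, -0.6, -0.2]
finger_gap: -0.3
```

Run:
```python
from h import *
c=snap("wrist","w3");c=snap("scene","s3");s=ctrl.get_state();print(s['t'],s['eef_pos'],s['finger_gap'],s['contact_force'])
a=cv2.imread("pics/s3.png")[150:290,180:350]; b=cv2.resize(a,None,fx=3,fy=3,interpolation=cv2.INTER_CUBIC)
d=cv2.imread("pics/w3.png");d=d[180:,140:420]
d=cv2.resize(d,(280*420//240,420));o=np.hstack([b,d]);cv2.imwrite("pics/c3.png",cv2.resize(o,(800,int(o.shape[0]*800/o.shape[1]))))
```

```text
3.6 [ 621.99186188 -144.72516752  108.95398408] 0.2529040289797757 [-0.00410683  0.03589917 -0.07009186]
```

View pics/c3.png

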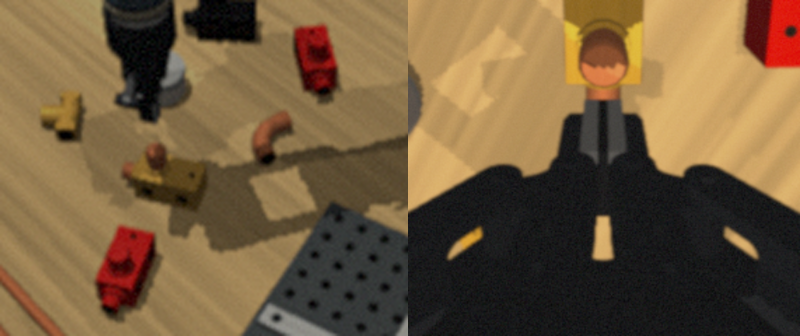

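Run:
```python
from h import *
c=load("s3")
for z in (76,92,95,98): print(z,proj(c,(621.5,-144.5,z)))
a=cv2.imread("pics/s3.png")[170:250,200:300]; cv2.imwrite("pics/s3z.png",cv2.resize(a,None,fx=7,fy=7,interpolation=cv2.INTER_CUBIC))
```

```text
76 [243.82131374 211.1826193 ]
92 [243.41462394 207.5130998 ]
95 [243.33754899 206.8176606 ]
98 [243.26021166 206.11985402]
```

View pics/s3z.png

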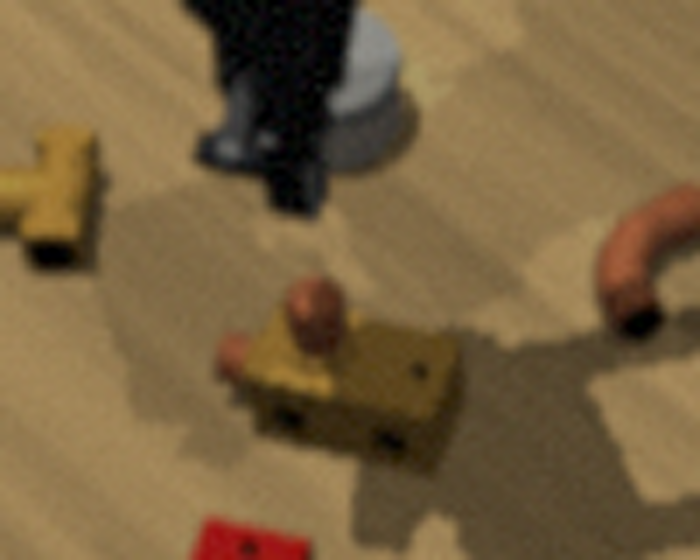

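Run:
```python
from h import *
c=load("w3");s=ctrl.get_state();p=s['eef_pos'];R=s['tool_rot'];print(c['origin'])
for dz in (-20,-10,0,5,11): print(dz,[proj(c,p+R@[0,dy,dz]).round(1) for dy in (-11,0,11)])
print("cap",proj(c,(621,-143.3,75.5)),"blk end",[proj(c,(613.7+ -.492*40-.87*x,-130.2+.87*40-.492*x,42)).round(1) for x in (-22,22)])
d=cv2.imread("pics/w3.png")[170:330,200:360];cv2.imwrite("pics/w3z.png",cv2.resize(d,None,fx=3.5,fy=3.5,interpolation=cv2.INTER_CUBIC))
```

```text
[583.29059491 -77.23941126 271.33700089]
-20 [array([279.9, 247.6]), array([279.9, 266.9]), array([279.8, 285.5])]
-10 [array([279.8, 239.7]), array([279.8, 258.1]), array([279.8, 275.8])]
0 [array([279.8, 232.6]), array([279.8, 250.2]), array([279.7, 267.1])]
5 [array([279.8, 229.4]), array([279.8, 246.6]), array([279.7, 263.1])]
11 [array([279.8, 225.7]), array([279.7, 242.4]), array([279.7, 258.6])]
cap [279.34441831 226.53352346] blk end [array([309.2, 139.8]), array([249.2, 140. ])]
```

View pics/w3z.png

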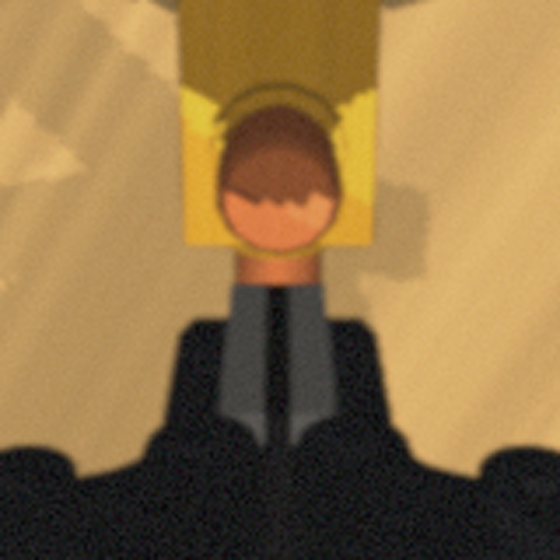

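Emit:
carry_out --pt "0 0 0 0.2 0" --pt "0 0 0 0.2 0" --pt "0 0 0 0 0"

```text
t: 3.85
eef_pos: [620.0, -144.3, 90.0]
tool_rot: [[0.873, 0.488, -0.002], [0.488, -0.873, 0.001], [-0.002, -0.002, -1.0]]
contact_force: [0.7, 0.1, -0.1]
finger_gap: 0.2
```

Run:
```python
from h import *
c=snap("wrist","w4");c=snap("scene","s4");s=ctrl.get_state();print(s['t'],s['eef_pos'],s['finger_gap'],s['contact_force'])
a=cv2.imread("pics/s4.png")[170:250,200:300]; b=cv2.resize(a,None,fx=4,fy=4,interpolation=cv2.INTER_CUBIC)
d=cv2.imread("pics/w4.png")[170:330,200:360];d=cv2.resize(d,(320,320));cv2.imwrite("pics/c4.png",np.hstack([b,d]))
```

```text
3.95 [ 620.67098188 -144.65630345   90.73948161] -0.09675869354114244 [-0.18871515 -1.15521233 -0.28688387]
```

View pics/c4.png

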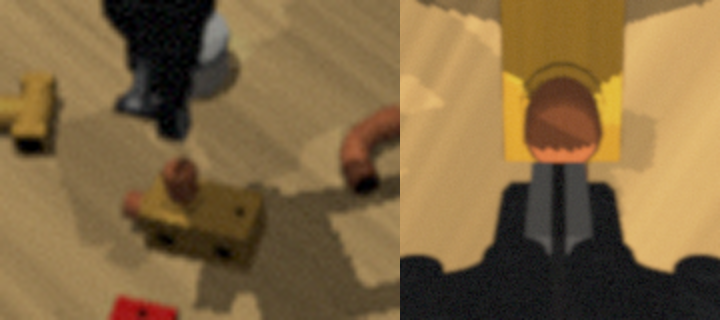

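Emit:
carry_out --pt "0 0 0 0.1 0" --pt "0 0 0 0 0"

```text
t: 4.12
eef_pos: [620.9, -144.8, 86.7]
tool_rot: [[0.873, 0.488, -0.001], [0.488, -0.873, 0.0], [-0.001, -0.001, -1.0]]
contact_force: [0.3, -0.2, -0.7]
finger_gap: -0.1
```

Emit:
carry_out --pt "0 0 0 0.05 0" --pt "0 0 0 0 0"

```text
t: 4.28
eef_pos: [621.1, -144.9, 85.0]
tool_rot: [[0.873, 0.488, -0.0], [0.488, -0.873, 0.0], [-0.0, -0.0, -1.0]]
contact_force: [0.3, 0.4, 0.6]
finger_gap: -0.6
```

Emit:
carry_out --pt "0 0 0 0.05 0" --pt "0 0 0 0 0"

```text
t: 4.45
eef_pos: [621.1, -144.9, 83.0]
tool_rot: [[0.873, 0.488, -0.0], [0.488, -0.873, 0.0], [-0.0, -0.0, -1.0]]
contact_force: [0.3, -0.4, 0.0]
finger_gap: 0.0
```

Run:
```python
from h import *
c=snap("wrist","w5");c=snap("scene","s5");t=snap("top","t5");s=ctrl.get_state();print(s['t'],s['eef_pos'],s['finger_gap'],s['contact_force'])
a=cv2.imread("pics/s5.png")[170:250,200:300]; b=cv2.resize(a,None,fx=4,fy=4,interpolation=cv2.INTER_CUBIC)
d=cv2.imread("pics/w5.png")[170:330,200:360];d=cv2.resize(d,(320,320));cv2.imwrite("pics/c5.png",np.hstack([b,d]))
a=cv2.imread("pics/t5.png")[140:240,270:390]; cv2.imwrite("pics/t5z.png",cv2.resize(a,None,fx=5,fy=5,interpolation=cv2.INTER_CUBIC))
```

```text
4.6 [ 621.21479228 -144.95475761   83.32474952] -0.35880661710599626 [ 0.20317727 -0.31382239 -0.22412305]
```

View pics/c5.png

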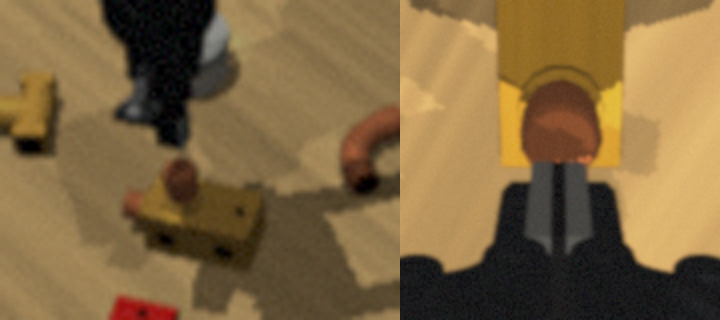

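View pics/t5z.png

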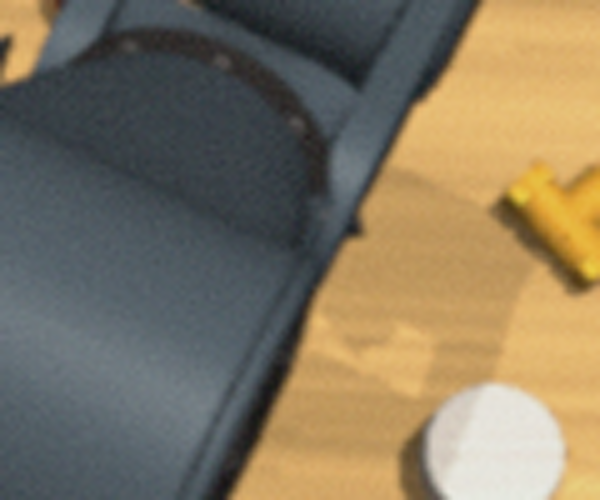

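Run:
```python
from h import *
c=load("w5");S=load("s5");s=ctrl.get_state()
p,e=tri([(c,279.6,251.5),(S,200+175/4-.4,170+147/4-.4)]);print(p,e)
print(s['tool_rot'].T@(p-s['eef_pos']))
p,e=tri([(c,279,229),(S,200+181/4-.4,170+166/4)]);print("cap",p,e,s['tool_rot'].T@(p-s['eef_pos']))
```

```text
[ 620.15197221 -143.40641916   94.99897498] [np.float64(2.067418222224137), np.float64(2.0674182222241506)]
[ -0.17301481  -1.86958995 -11.6742956 ]
cap [ 618.20466188 -140.29815815   73.29284078] [np.float64(2.8706673414654573), np.float64(2.870667341465441)] [-0.3567478  -5.53369367 10.03169785]
```

Emit:
carry_out --pt "0 0 0 0.1 0" --pt "0 0 0 0 0"

```text
t: 4.77
eef_pos: [620.9, -144.8, 78.7]
tool_rot: [[0.873, 0.488, -0.001], [0.488, -0.873, 0.0], [-0.001, -0.001, -1.0]]
contact_force: [0.4, -1.0, 0.2]
finger_gap: -0.0
```

Emit:
carry_out --pt "0 0 0 0.075 0" --pt "0 0 0 0 0"

```text
t: 4.93
eef_pos: [620.8, -144.8, 75.7]
tool_rot: [[0.873, 0.488, -0.001], [0.488, -0.873, 0.0], [-0.001, -0.001, -1.0]]
contact_force: [1.1, 0.5, 0.3]
finger_gap: -0.1
```

Emit:
carry_out --pt "0 0 0 0.075 0" --pt "0 0 0 0 0"

```text
t: 5.1
eef_pos: [620.9, -144.8, 72.7]
tool_rot: [[0.873, 0.488, -0.001], [0.488, -0.873, 0.0], [-0.001, -0.001, -1.0]]
contact_force: [-0.6, -0.7, -1.0]
finger_gap: 0.0
```

Emit:
carry_out --pt "0 0 0 0.075 0" --pt "0 0 0 0 0"

```text
t: 5.27
eef_pos: [620.9, -144.8, 69.8]
tool_rot: [[0.873, 0.488, -0.001], [0.488, -0.873, 0.0], [-0.001, -0.001, -1.0]]
contact_force: [0.4, -0.1, 0.5]
finger_gap: 0.2
```

Emit:
carry_out --pt "0 0 0 0.05 0" --pt "0 0 0 0 0"

```text
t: 5.43
eef_pos: [621.0, -144.8, 67.9]
tool_rot: [[0.873, 0.488, -0.001], [0.488, -0.873, 0.0], [-0.0, -0.0, -1.0]]
contact_force: [-0.8, 0.5, -0.3]
finger_gap: 0.1
```

Emit:
carry_out --pt "0 0 0 0.05 0" --pt "0 0 0 0 0"

```text
t: 5.6
eef_pos: [621.0, -144.9, 66.0]
tool_rot: [[0.873, 0.488, -0.0], [0.488, -0.873, 0.0], [-0.0, -0.0, -1.0]]
contact_force: [-0.4, -0.1, 0.6]
finger_gap: -0.1
```

Run:
```python
from h import *
c=snap("wrist","w6");c=snap("scene","s6");s=ctrl.get_state();print(s['t'],s['eef_pos'],s['finger_gap'],s['contact_force'])
a=cv2.imread("pics/s6.png")[170:250,200:300]; b=cv2.resize(a,None,fx=4,fy=4,interpolation=cv2.INTER_CUBIC)
d=cv2.imread("pics/w6.png")[170:330,200:360];d=cv2.resize(d,(320,320));cv2.imwrite("pics/c6.png",np.hstack([b,d]))
```

```text
5.7 [ 621.17168743 -144.87782038   66.23113578] 0.007167611345632063 [-0.74973295  0.27424388 -0.58368769]
```

View pics/c6.png

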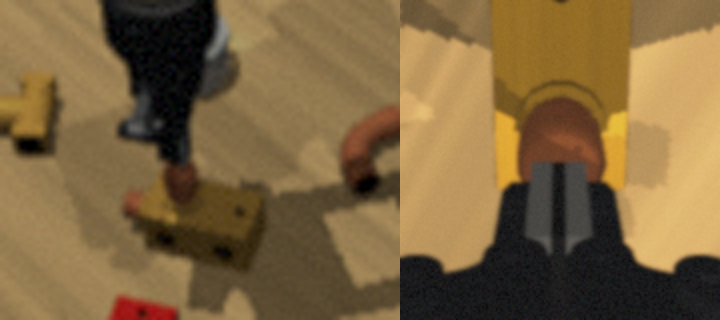

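Emit:
carry_out --pt "0 0 0 0.05 0" --pt "0 0 0 0 0"

```text
t: 5.87
eef_pos: [621.1, -144.9, 64.1]
tool_rot: [[0.873, 0.488, -0.0], [0.488, -0.873, 0.0], [-0.0, -0.0, -1.0]]
contact_force: [-0.9, -0.1, -0.4]
finger_gap: -0.1
```

Emit:
carry_out --pt "0 0 0 0.05 0" --pt "0 0 0 0 0"

```text
t: 6.03
eef_pos: [621.0, -144.8, 61.9]
tool_rot: [[0.873, 0.488, -0.001], [0.488, -0.873, 0.0], [-0.0, -0.0, -1.0]]
contact_force: [-0.6, 0.4, 0.1]
finger_gap: -0.2
```

Emit:
carry_out --pt "0 0 0 0.05 0" --pt "0 0 0 0 0"

```text
t: 6.2
eef_pos: [621.0, -144.9, 60.0]
tool_rot: [[0.873, 0.488, -0.001], [0.488, -0.873, 0.0], [-0.0, -0.0, -1.0]]
contact_force: [-0.1, -0.6, 0.4]
finger_gap: -0.1
```

Emit:
carry_out --pt "0 0 0 0.05 0" --pt "0 0 0 0 0"

```text
t: 6.37
eef_pos: [621.0, -144.8, 57.9]
tool_rot: [[0.873, 0.488, -0.001], [0.488, -0.873, 0.0], [-0.0, -0.0, -1.0]]
contact_force: [-0.3, -0.9, 0.7]
finger_gap: 0.2
```

Run:
```python
from h import *
c=snap("wrist","w7");c=snap("scene","s7");s=ctrl.get_state();print(s['t'],s['eef_pos'],s['finger_gap'],s['contact_force'],s['ft_torque'])
a=cv2.imread("pics/s7.png")[180:240,210:290]; b=cv2.resize(a,None,fx=5,fy=5,interpolation=cv2.INTER_CUBIC)
d=cv2.imread("pics/w7.png")[170:330,200:360];d=cv2.resize(d,(300,300));cv2.imwrite("pics/c7.png",np.hstack([b,d]))
```

```text
6.4667 [ 621.11729639 -144.86315166   58.18401175] -0.3703149999570176 [-0.07205048  0.23114434 -0.28909456] [ 0.02512982 -0.00924792  0.03921256]
```

View pics/c7.png

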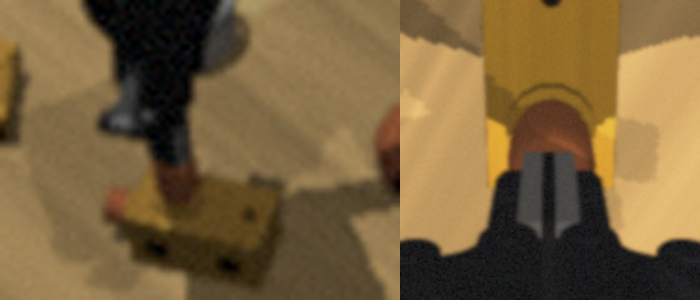

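Emit:
carry_out --pt "0 0 0 0.05 0" --pt "0 0 0 0 0"

```text
t: 6.63
eef_pos: [621.4, -145.0, 56.3]
tool_rot: [[0.873, 0.488, 0.001], [0.488, -0.873, -0.0], [0.0, 0.0, -1.0]]
contact_force: [-0.2, 0.2, 0.9]
finger_gap: -0.1
```

Emit:
carry_out --pt "0 0 0 0.05 0" --pt "0 0 0 0 0"

```text
t: 6.8
eef_pos: [621.5, -145.0, 54.8]
tool_rot: [[0.873, 0.488, 0.001], [0.488, -0.873, -0.0], [0.0, 0.001, -1.0]]
contact_force: [-0.2, -0.6, 2.7]
finger_gap: -0.2
```

Emit:
carry_out --pt "0 0 0 0.05 0" --pt "0 0 0 0 0"

```text
t: 6.97
eef_pos: [621.5, -145.0, 52.9]
tool_rot: [[0.873, 0.488, 0.001], [0.488, -0.873, -0.0], [0.0, 0.001, -1.0]]
contact_force: [0.1, 0.0, 3.5]
finger_gap: 0.1
```

Emit:
carry_out --pt "0 0 0 0.05 0" --pt "0 0 0 0 0"

```text
t: 7.13
eef_pos: [621.5, -145.0, 50.8]
tool_rot: [[0.873, 0.488, 0.001], [0.488, -0.873, -0.0], [0.0, 0.001, -1.0]]
contact_force: [-0.1, 0.7, 4.3]
finger_gap: -0.2
```

Emit:
carry_out --pt "0 0 0 0.05 0" --pt "0 0 0 0 0"

```text
t: 7.3
eef_pos: [621.5, -145.0, 48.7]
tool_rot: [[0.873, 0.488, 0.001], [0.488, -0.873, -0.0], [0.0, 0.001, -1.0]]
contact_force: [-0.4, 0.6, 4.4]
finger_gap: 0.1
```

Emit:
carry_out --pt "0 0 0 0.05 0" --pt "0 0 0 0 0"

```text
t: 7.47
eef_pos: [621.5, -145.0, 48.1]
tool_rot: [[0.873, 0.488, 0.001], [0.488, -0.873, -0.0], [0.0, 0.001, -1.0]]
contact_force: [-2.1, 1.0, 11.5]
finger_gap: -0.1
```

Emit:
carry_out --pt "0 0 0 0.05 0" --pt "0 0 0 0 0"

```text
t: 7.63
eef_pos: [621.6, -145.1, 48.1]
tool_rot: [[0.873, 0.488, 0.001], [0.488, -0.873, -0.001], [0.001, 0.001, -1.0]]
contact_force: [-5.7, 1.7, 21.5]
finger_gap: -0.1
```

Emit:
carry_out --pt "0 0 0 0.05 0" --pt "0 0 0 0 0" --pt "0 0 0 0 0"

```text
t: 7.88
eef_pos: [621.7, -145.1, 48.0]
tool_rot: [[0.873, 0.488, 0.002], [0.488, -0.873, -0.001], [0.001, 0.002, -1.0]]
contact_force: [-7.8, 2.5, 30.9]
finger_gap: 0.2
```

Run:
```python
from h import *
c=snap("wrist","w8");c=snap("scene","s8");s=ctrl.get_state();print(s['t'],s['eef_pos'],s['finger_gap'],s['contact_force'],s['ft_torque'])
a=cv2.imread("pics/s8.png")[180:240,210:290]; b=cv2.resize(a,None,fx=5,fy=5,interpolation=cv2.INTER_CUBIC)
d=cv2.imread("pics/w8.png")[170:330,200:360];d=cv2.resize(d,(300,300));cv2.imwrite("pics/c8.png",np.hstack([b,d]))
```

```text
7.9833 [ 621.65755543 -145.05712534   47.99871449] -0.22708675248216265 [-8.66641677  2.99419793 30.68959092] [0.56377929 1.4519233  0.00994726]
```

View pics/c8.png

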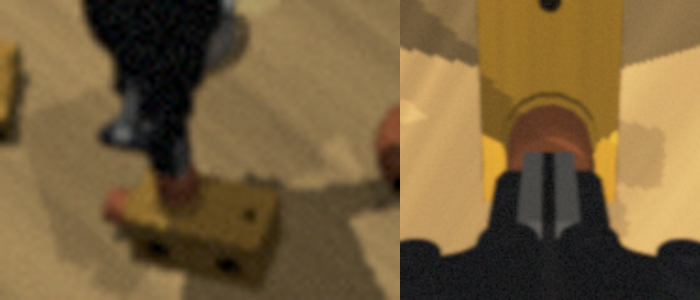

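Emit:
carry_out --pt "0 0 0 -0.6 0" --pt "0 0 0 -0.7 0" --pt "1 0 -0.4 0 0" --pt "1 0 -0.37 0 0" --pt "1 0 0 0 0" --pt "1 0 0 0 0" --pt "1 0 0 0 0" --pt "1 0 0 0 0"

```text
t: 8.65
eef_pos: [606.7, -118.8, 93.8]
tool_rot: [[0.873, 0.487, 0.0], [0.487, -0.873, -0.0], [0.0, 0.0, -1.0]]
contact_force: [-0.4, 0.3, -0.6]
finger_gap: 72.5
```

Run:
```python
from h import *
c=snap("wrist","w9");c=snap("scene","s9");s=ctrl.get_state();print(s['t'],s['eef_pos'],s['finger_gap'],s['contact_force'])
a=cv2.imread("pics/s9.png")[180:240,210:290]; b=cv2.resize(a,None,fx=5,fy=5,interpolation=cv2.INTER_CUBIC)
d=cv2.imread("pics/w9.png")[120:420,130:430];d=cv2.resize(d,(400,400));b=cv2.resize(b,(400,300));b=np.vstack([b,np.zeros((100,400,3),np.uint8)]);cv2.imwrite("pics/c9.png",np.hstack([b,d]))
```

```text
8.75 [ 606.53484907 -118.75198155   93.84194233] 84.6449935254358 [-0.19202935 -0.91365331  0.36863998]
```

View pics/c9.png

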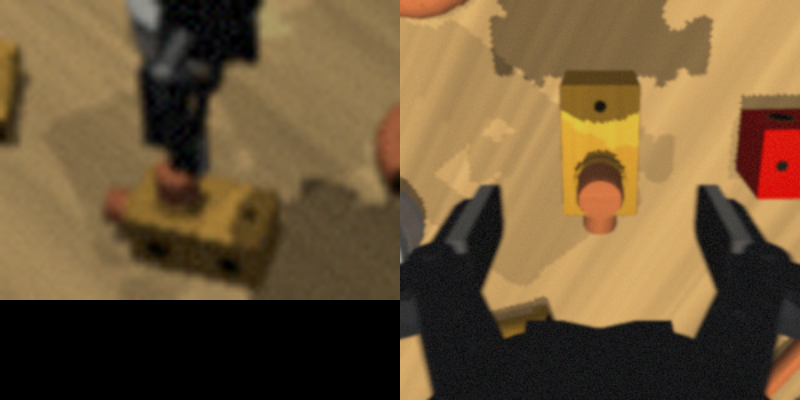

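Emit:
carry_out --pt "1 0 0 0.5 0" --pt "1 0 0 0.5 0" --pt "1 0 0 0.5 0" --pt "1 0 0 0.3 0" --pt "1 0 0 0 0"

```text
t: 9.17
eef_pos: [604.2, -117.7, 19.3]
tool_rot: [[0.873, 0.487, -0.005], [0.487, -0.873, 0.002], [-0.004, -0.004, -1.0]]
contact_force: [-1.5, 0.1, 0.1]
finger_gap: 85.3
```

Run:
```python
from h import *
c=snap("wrist","w10");c=snap("scene","s10");s=ctrl.get_state();print(s['t'],s['eef_pos'],s['finger_gap'],s['contact_force'])
a=cv2.imread("pics/s10.png")[180:240,210:290]; b=cv2.resize(a,None,fx=5,fy=5,interpolation=cv2.INTER_CUBIC)
d=cv2.imread("pics/w10.png")[120:420,130:430];d=cv2.resize(d,(400,400));b=cv2.resize(b,(400,300));b=np.vstack([b,np.zeros((100,400,3),np.uint8)]);cv2.imwrite("pics/c10.png",np.hstack([b,d]))
```

```text
9.2667 [ 606.23119181 -118.26761914   21.99013804] 85.38293165788818 [ 1.54888835 -0.60776401 -0.12334813]
```

View pics/c10.png

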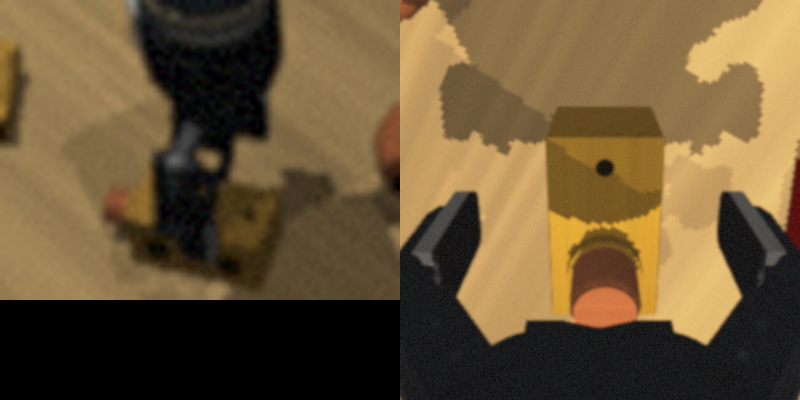

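Run:
```python
from h import *
S=load("s10");W=load("w10");s=ctrl.get_state();p=s['eef_pos'];R=s['tool_rot']
for tx in (43,50,57):
  for dy in (-11,0,11):
    print(tx,dy,[(z,proj(S,[*(p+R@[tx,dy,0])[:2],z]).round(1).tolist()) for z in (10,35,55)])
a=cv2.imread("pics/s10.png")[190:250,220:280]; cv2.imwrite("pics/s10z.png",cv2.resize(a,None,fx=10,fy=10,interpolation=cv2.INTER_CUBIC))
```

```text
43 -11 [(10, [254.0, 240.0]), (35, [253.5, 234.8]), (55, [253.1, 230.4])]
43 0 [(10, [250.4, 239.2]), (35, [249.9, 233.9]), (55, [249.4, 229.5])]
43 11 [(10, [246.8, 238.3]), (35, [246.2, 233.0]), (55, [245.7, 228.7])]
50 -11 [(10, [253.2, 241.9]), (35, [252.7, 236.7]), (55, [252.3, 232.3])]
50 0 [(10, [249.6, 241.1]), (35, [249.0, 235.8]), (55, [248.6, 231.4])]
50 11 [(10, [246.0, 240.2]), (35, [245.4, 234.9]), (55, [244.9, 230.6])]
57 -11 [(10, [252.4, 243.8]), (35, [251.9, 238.6]), (55, [251.5, 234.3])]
57 0 [(10, [248.8, 242.9]), (35, [248.2, 237.7]), (55, [247.8, 233.4])]
57 11 [(10, [245.1, 242.1]), (35, [244.5, 236.8]), (55, [244.0, 232.5])]
```

View pics/s10z.png

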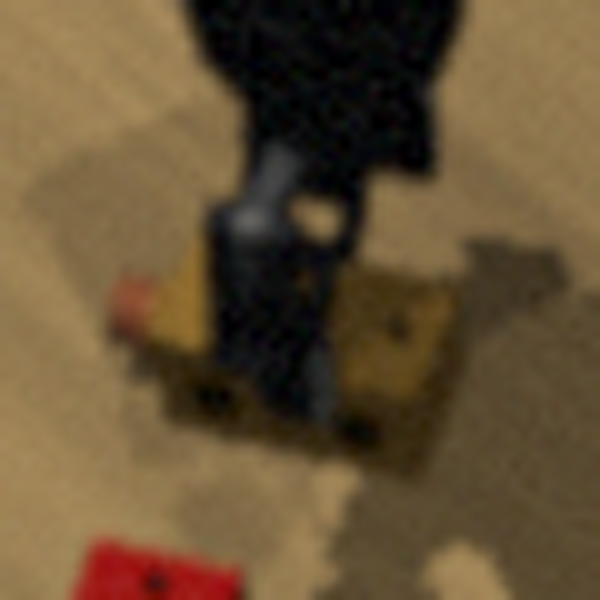

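Emit:
carry_out --pt "1 0 0 0.25 0" --pt "1 0 0 0.25 0" --pt "1 0 0 0.21 0" --pt "1 0 0 0 0"

```text
t: 9.6
eef_pos: [604.9, -117.5, -7.9]
tool_rot: [[0.873, 0.488, -0.003], [0.488, -0.873, 0.001], [-0.002, -0.002, -1.0]]
contact_force: [-0.1, 0.3, -0.9]
finger_gap: 85.5
```

Emit:
carry_out --pt "0.3 0 0 0 0" --pt "0.3 0 0 0 0" --pt "0.3 0 0 0 0" --pt "0.3 0 0 0 0" --pt "0 0 0 0 0" --pt "0 0 0 0 0" --pt "0 0 0 0 0" --pt "0 0 0 0 0" --newtons 60

```text
t: 10.27
eef_pos: [607.1, -118.0, -5.4]
tool_rot: [[0.873, 0.488, 0.002], [0.488, -0.873, -0.0], [0.002, 0.001, -1.0]]
contact_force: [2.2, 2.1, 4.4]
finger_gap: 43.3
```

Run:
```python
from h import *
c=snap("wrist","w11");c=snap("scene","s11");s=ctrl.get_state();print(s['t'],s['eef_pos'],s['finger_gap'],s['contact_force'],s['ft_torque'])
b=cv2.resize(cv2.imread("pics/s11.png")[190:250,220:280],(400,400),interpolation=cv2.INTER_CUBIC)
d=cv2.imread("pics/w11.png")[120:420,130:430];d=cv2.resize(d,(400,400));cv2.imwrite("pics/c11.png",np.hstack([b,d]))
```

```text
10.3667 [ 607.08315674 -118.01868742   -5.38082726] 43.049167289612974 [1.78873844 2.82182618 5.59666347] [ 0.36075757 -0.16458981 -0.0500304 ]
```

View pics/c11.png

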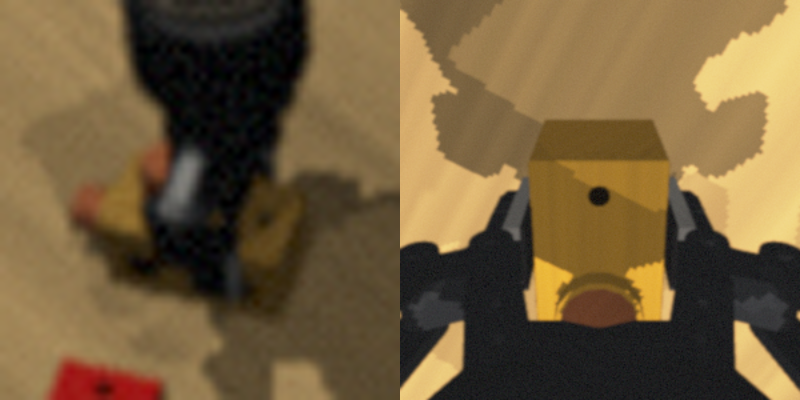

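Run:
```python
from h import *
S=load("s11");W=load("w11");s=ctrl.get_state();p=s['eef_pos'];R=s['tool_rot']
for tx in (24,32): print(tx,[(z,proj(S,[*(p+R@[tx,-11,0])[:2],z]).round(1).tolist()) for z in (5,10,15,20,25,30)])
for u,v in [(227.5,240),(331,240)]:
  for z in (40,42,44):
    q=atz(W,u,v,z); print(z,(R.T@(q-p)).round(1))
for u,v in [(230+0,120+0)]: pass
for u,v in [(130+143*.75,120+120*.75),(130+255*.75,120+120*.75)]:
    for z in (0,3): q=atz(W,u,v,z); print(z,(R.T@(q-p)).round(1))
```

```text
24 [(5, [256.1, 236.2]), (10, [256.0, 235.2]), (15, [255.9, 234.1]), (20, [255.8, 233.1]), (25, [255.7, 232.0]), (30, [255.7, 230.9])]
32 [(5, [255.2, 238.4]), (10, [255.1, 237.3]), (15, [255.0, 236.3]), (20, [254.9, 235.2]), (25, [254.8, 234.1]), (30, [254.7, 233.1])]
40 [-21.6 -25.5 -45.4]
42 [-21.3 -26.4 -47.4]
44 [-20.9 -27.2 -49.4]
40 [ 21.5 -25.4 -45.4]
42 [ 21.2 -26.3 -47.4]
44 [ 20.8 -27.2 -49.4]
0 [-22.7 -25.6  -5.4]
3 [-22.3 -26.5  -8.4]
0 [ 22.7 -25.5  -5.4]
3 [ 22.3 -26.5  -8.4]
```

Emit:
carry_out --pt "0 0 0 -0.2 0" --pt "0 0 0 -0.4 0" --pt "0 0 0 -0.5 0.0755" --pt "0 0 0 -0.1 0.0755" --pt "0 0 0 0 0" --pt "0 0 0 0 0" --newtons 70

```text
t: 10.87
eef_pos: [604.3, -117.6, 40.7]
tool_rot: [[0.962, 0.272, -0.004], [0.272, -0.962, 0.001], [-0.003, -0.002, -1.0]]
contact_force: [-0.1, 0.0, -7.3]
finger_gap: 42.8
```

Run:
```python
from h import *
c=snap("wrist","w12");c=snap("scene","s12");s=ctrl.get_state();print(s['t'],s['eef_pos'],s['finger_gap'],s['contact_force'],s['ft_torque'])
b=cv2.resize(cv2.imread("pics/s12.png")[190:250,220:280],(400,400),interpolation=cv2.INTER_CUBIC)
d=cv2.imread("pics/w12.png")[120:420,130:430];d=cv2.resize(d,(400,400));cv2.imwrite("pics/c12.png",np.hstack([b,d]))
```

```text
10.9667 [ 604.24184346 -117.52499997   40.25894245] 42.85126258453923 [-0.41373027  0.58240283 -6.42521171] [0.17209403 0.04186065 0.01896417]
```

View pics/c12.png

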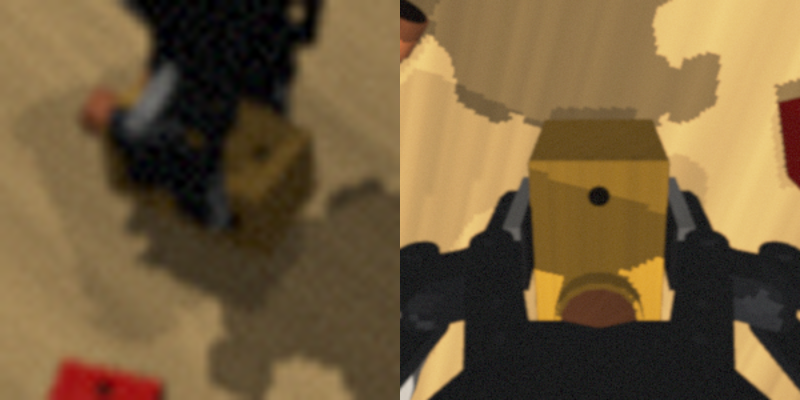

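Emit:
carry_out --pt "0 0.17 -0.6 0 0" --pt "0 0.17 -0.83 0 0" --pt "0 0.17 -0.83 0 0" --pt "0 0.17 -0.83 0 0" --pt "0 0.17 -0.83 0 0" --pt "0 0.17 -0.83 0 0" --pt "0 0.17 -0.83 0 0" --pt "0 0.16 -0.7 0 0"

```text
t: 11.63
eef_pos: [588.7, 140.7, 40.5]
tool_rot: [[0.962, 0.271, -0.004], [0.271, -0.962, 0.0], [-0.004, -0.001, -1.0]]
contact_force: [-1.0, 0.1, -7.7]
finger_gap: 43.1
```

Emit:
carry_out --pt "0 0 -0.35 0 0" --pt "0 0 0 0 0" --pt "0 0 0 0 0"

```text
t: 11.88
eef_pos: [585.5, 152.5, 40.8]
tool_rot: [[0.962, 0.272, -0.003], [0.272, -0.962, -0.001], [-0.003, 0.0, -1.0]]
contact_force: [0.8, 0.7, -7.1]
finger_gap: 43.1
```

Run:
```python
from h import *
c=snap("wrist","w13");c=snap("scene","s13");s=ctrl.get_state();print(s['t'],s['eef_pos'],s['finger_gap'],s['contact_force'],s['ft_torque'],s['tool_rot'][:,0])
b=cv2.resize(cv2.imread("pics/s13.png")[210:330,270:390],(400,400),interpolation=cv2.INTER_CUBIC)
d=cv2.imread("pics/w13.png")[70:420,105:455];d=cv2.resize(d,(400,400));cv2.imwrite("pics/c13.png",np.hstack([b,d]))
```

```text
11.9833 [586.65729938 150.86694617  41.27400587] 43.159658075349945 [ 0.18230096  0.43729646 -7.07698073] [ 0.09310921 -0.02684592 -0.01054182] [ 0.96311596  0.26908381 -0.00124443]
```

View pics/c13.png

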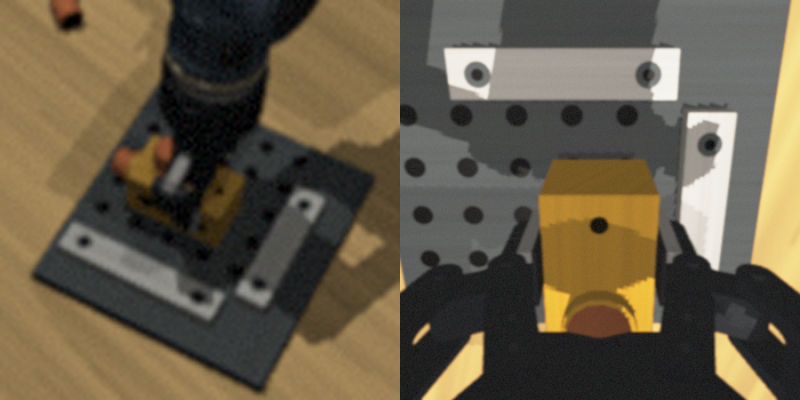

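Run:
```python
from h import *
W=load("w13");s=ctrl.get_state();p=s['eef_pos'];R=s['tool_rot']
f=lambda u,v:(105+(u+.5-400)*.875-.5,70+(v+.5)*.875-.5)
for n,u,v,z in [("side(-6,0)",680,100,27),("side(-120,0)",449,100,27),("back end(0,-6)",688,112,27),("back(0,-y)",682,180,27),("blk+y top",540,194,None),("blk+y top",658,194,None)]:
    zz=p[2]+47.4-0 if z is None else z
    q=atz(W,*f(u,v),zz); print(n,q.round(1),"tool",(R.T@(q-p)).round(1))
c=np.array([615.5,214.8,27]); th=np.radians(15.63)
for l in [(-6,0),(-120,0),(0,-6)]:
    q=c+[l[0]*np.cos(th)-l[1]*np.sin(th),l[0]*np.sin(th)+l[1]*np.cos(th),0];print(l,q.round(1),proj(W,q).round(1))
print([f(680,100),f(449,100),f(688,112)])
```

```text
side(-6,0) [610.9 212.7  27. ] tool [ 40.  -53.   14.2]
side(-120,0) [498.9 181.   27. ] tool [-76.4 -52.6  14.3]
back end(0,-6) [616.8 208.   27. ] tool [ 44.5 -46.9  14.2]
back(0,-y) [626.6 172.3  27. ] tool [44.2 -9.9 14.2]
blk+y top [558.1 172.4  88.7] tool [-21.8 -28.4 -47.4]
blk+y top [598.6 183.9  88.7] tool [ 20.4 -28.5 -47.4]
(-6, 0) [609.7 213.2  27. ] [348.4 156. ]
(-120, 0) [499.9 182.5  27. ] [150.  155.4]
(0, -6) [617.1 209.   27. ] [358.  166.4]
[(349.9375, 157.4375), (147.8125, 157.4375), (356.9375, 167.9375)]
```

Emit:
carry_out --pt "0 0 0 0.3 0" --pt "0 0 0 0.3 0" --pt "0 0 0 0 0" --pt "0 0.2 -0.25 0 0" --pt "0 0.2 -0.25 0 0" --pt "0 0 0 0 0" --pt "0 0 0 0 0"

```text
t: 12.57
eef_pos: [598.0, 176.6, 18.1]
tool_rot: [[0.963, 0.27, 0.002], [0.27, -0.963, 0.0], [0.002, 0.0, -1.0]]
contact_force: [0.5, -0.6, -6.8]
finger_gap: 43.1
```

Emit:
carry_out --pt "0 0 0 0.05 0" --pt "0 0 0 0 0"

```text
t: 12.73
eef_pos: [596.4, 175.5, 15.7]
tool_rot: [[0.963, 0.269, -0.001], [0.269, -0.963, -0.0], [-0.001, 0.0, -1.0]]
contact_force: [0.0, 0.7, -7.0]
finger_gap: 42.6
```

Emit:
carry_out --pt "0 0 0 0.05 0" --pt "0 0 0 0 0"

```text
t: 12.9
eef_pos: [596.5, 175.2, 13.6]
tool_rot: [[0.963, 0.269, -0.001], [0.269, -0.963, -0.0], [-0.001, -0.0, -1.0]]
contact_force: [-0.4, -0.4, -6.5]
finger_gap: 42.9
```

Emit:
carry_out --pt "0 0 0 0.025 0" --pt "0 0 0 0 0"

```text
t: 13.07
eef_pos: [596.8, 175.3, 12.7]
tool_rot: [[0.963, 0.269, -0.0], [0.269, -0.963, -0.0], [-0.0, -0.0, -1.0]]
contact_force: [-0.3, -0.9, -6.3]
finger_gap: 42.9
```

Emit:
carry_out --pt "0 0 0 0.04 0" --pt "0 0 0 0 0"

```text
t: 13.23
eef_pos: [596.8, 175.4, 11.1]
tool_rot: [[0.963, 0.269, -0.0], [0.269, -0.963, -0.0], [-0.0, -0.0, -1.0]]
contact_force: [0.1, -0.0, -7.3]
finger_gap: 42.5
```

Emit:
carry_out --pt "0 0 0 0.04 0" --pt "0 0 0 0 0" --pt "0 0 0 0 0"

```text
t: 13.48
eef_pos: [597.1, 175.5, 9.8]
tool_rot: [[0.963, 0.269, 0.0], [0.269, -0.963, -0.0], [0.0, 0.0, -1.0]]
contact_force: [-0.4, 0.0, -6.4]
finger_gap: 43.0
```

Emit:
carry_out --pt "0 0 0 0.03 0" --pt "0 0 0 0 0" --pt "0 0 0 0 0"

```text
t: 13.73
eef_pos: [597.2, 175.5, 9.7]
tool_rot: [[0.963, 0.269, 0.001], [0.269, -0.963, -0.0], [0.001, 0.0, -1.0]]
contact_force: [-3.5, -0.0, 4.9]
finger_gap: 42.8
```

Emit:
carry_out --pt "0 0 0 0.03 0" --pt "0 0 0 0 0" --pt "0 0 0 0 0"

```text
t: 13.98
eef_pos: [597.1, 175.5, 9.7]
tool_rot: [[0.963, 0.269, 0.001], [0.269, -0.963, -0.0], [0.001, 0.0, -1.0]]
contact_force: [-4.0, -0.7, 11.7]
finger_gap: 42.9
```

Emit:
carry_out --pt "0 0.04 -0.04 -0.03 0" --pt "0 0.04 -0.04 0 0" --pt "0 0 0 0 0"

```text
t: 14.23
eef_pos: [598.7, 177.8, 9.7]
tool_rot: [[0.963, 0.27, -0.001], [0.27, -0.963, -0.003], [-0.002, 0.002, -1.0]]
contact_force: [-4.8, -5.1, 7.9]
finger_gap: 42.5
```

Emit:
carry_out --pt "0 0.04 -0.04 0 0" --pt "0 0 0 0 0"

```text
t: 14.4
eef_pos: [599.6, 179.4, 9.7]
tool_rot: [[0.963, 0.27, -0.002], [0.27, -0.963, -0.003], [-0.003, 0.003, -1.0]]
contact_force: [-4.9, -6.7, 8.9]
finger_gap: 42.6
```

Emit:
carry_out --pt "0 0.04 -0.04 0 0" --pt "0 0 0 0 0"

```text
t: 14.57
eef_pos: [600.8, 181.3, 9.7]
tool_rot: [[0.963, 0.27, -0.002], [0.27, -0.963, -0.003], [-0.002, 0.003, -1.0]]
contact_force: [-5.1, -7.9, 8.3]
finger_gap: 43.1
```

Emit:
carry_out --pt "0 0.04 -0.04 0 0" --pt "0 0 0 0 0"

```text
t: 14.73
eef_pos: [601.2, 181.8, 9.7]
tool_rot: [[0.963, 0.271, -0.004], [0.271, -0.963, -0.006], [-0.005, 0.004, -1.0]]
contact_force: [-6.3, -12.7, 9.6]
finger_gap: 42.8
```

Emit:
carry_out --pt "0 0.04 -0.04 0 0" --pt "0 0 0 0 0" --pt "0 0 0 0 0"

```text
t: 14.98
eef_pos: [601.2, 181.9, 9.8]
tool_rot: [[0.963, 0.271, -0.006], [0.271, -0.963, -0.008], [-0.008, 0.006, -1.0]]
contact_force: [-8.0, -17.9, 12.8]
finger_gap: 42.6
```

Emit:
carry_out --pt "0 0.04 -0.03 0 0" --pt "0 0 0 0 0" --pt "0 0 0 0 0"

```text
t: 15.23
eef_pos: [601.1, 181.9, 9.9]
tool_rot: [[0.963, 0.271, -0.009], [0.271, -0.963, -0.01], [-0.012, 0.007, -1.0]]
contact_force: [-9.3, -21.1, 14.6]
finger_gap: 42.9
```

Emit:
carry_out --pt "0 0.04 -0.03 0 0" --pt "0 0 0 0 0" --pt "0 0 0 0 0"

```text
t: 15.48
eef_pos: [601.1, 182.0, 10.0]
tool_rot: [[0.963, 0.271, -0.012], [0.271, -0.963, -0.012], [-0.015, 0.009, -1.0]]
contact_force: [-11.4, -25.8, 17.9]
finger_gap: 43.0
```

Run:
```python
from h import *
c=snap("wrist","w14");c=snap("scene","s14");s=ctrl.get_state();print(s['t'],s['eef_pos'],s['finger_gap'],s['contact_force'],s['ft_torque'],s['tool_rot'])
b=cv2.resize(cv2.imread("pics/s14.png")[230:310,290:370],(400,400),interpolation=cv2.INTER_CUBIC)
d=cv2.imread("pics/w14.png")[70:420,105:455];d=cv2.resize(d,(400,400));cv2.imwrite("pics/c14.png",np.hstack([b,d]))
```

```text
15.5833 [601.07061808 181.9484423    9.94885369] 43.01469955511114 [-11.47285651 -25.94545582  17.30761059] [-3.95208688  1.75521026 -0.3447943 ] [[ 0.96253065  0.27088438 -0.01250605]
 [ 0.27073534 -0.96257386 -0.01240705]
 [-0.01539887  0.00855633 -0.99984482]]
```

View pics/c14.png

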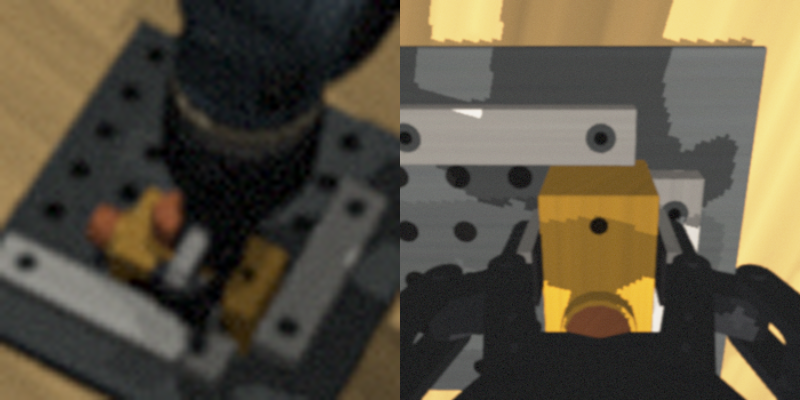

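Emit:
carry_out --pt "0 0 0.06 -0.03 0" --pt "0 0 0.06 0 0" --pt "0 0 0 0 0" --pt "0 0 0 0 0"

```text
t: 15.92
eef_pos: [601.1, 182.0, 9.9]
tool_rot: [[0.963, 0.27, -0.014], [0.27, -0.963, -0.006], [-0.015, 0.002, -1.0]]
contact_force: [-11.2, -11.7, 11.0]
finger_gap: 42.9
```

Emit:
carry_out --pt "0 0.04 0 0 0" --pt "0 0 0 0 0" --pt "0 0 0 0 0"

```text
t: 16.17
eef_pos: [601.0, 182.0, 10.0]
tool_rot: [[0.963, 0.27, -0.017], [0.27, -0.963, -0.007], [-0.019, 0.002, -1.0]]
contact_force: [-15.0, -12.7, 13.6]
finger_gap: 43.1
```

Run:
```python
from h import *
c=snap("wrist","w15");s=ctrl.get_state();print(s['contact_force'],s['tool_rot'][2])
o=[]
for n in ("w13","w15"):
    a=cv2.imread(f"pics/{n}.png")[195:300,215:345]; o.append(cv2.resize(a,(400,int(105*400/130)),interpolation=cv2.INTER_CUBIC))
cv2.imwrite("pics/c15.png",np.hstack(o))
# left/right edges of brass by row
for n in ("w12","w13","w14","w15"):
    a=cv2.imread(f"pics/{n}.png").astype(float); m=a[:,:,2]-a[:,:,0]  # red-blue
    m=cv2.GaussianBlur(m,(3,3),0); r=[]
    for row in (214,218,222,226,232,240,250,258):
        seg=m[row,210:350]; th=45; idx=np.where(seg>th)[0]; 
        i,j=idx[0],idx[-1]; l=210+i-(seg[i]-th)/(seg[i]-seg[i-1]+1e-9); rr=210+j+(seg[j]-th)/(seg[j]-seg[j+1]+1e-9) if j<139 else 350
        r.append((round(l,1),round(rr,1)))
    print(n,r)
```

```text
[-14.4056616  -13.8837082   13.34954933] [-0.0184683   0.002329   -0.99982673]
w12 [(np.float64(220.0), 350), (np.float64(219.4), 350), (np.float64(219.2), 350), (np.float64(220.8), 350), (np.float64(219.9), 350), (np.float64(229.9), 350), (np.float64(202.7), 350), (np.float64(201.0), 350)]
w13 [(np.float64(236.7), np.float64(320.7)), (np.float64(235.0), np.float64(322.2)), (np.float64(233.4), np.float64(324.0)), (np.float64(231.9), np.float64(325.3)), (np.float64(229.6), np.float64(327.7)), (np.float64(225.9), np.float64(331.5)), (np.float64(225.3), np.float64(331.9)), (np.float64(225.7), np.float64(331.6))]
w14 [(np.float64(309.8), np.float64(320.8)), (np.float64(235.0), np.float64(322.2)), (np.float64(233.3), np.float64(323.6)), (np.float64(231.7), np.float64(324.9)), (np.float64(229.4), np.float64(327.3)), (np.float64(225.8), np.float64(331.0)), (np.float64(224.9), np.float64(331.9)), (np.float64(225.4), np.float64(331.6))]
w15 [(np.float64(309.2), np.float64(320.5)), (np.float64(234.9), np.float64(322.1)), (np.float64(233.3), np.float64(323.6)), (np.float64(231.7), np.float64(325.0)), (np.float64(229.2), np.float64(327.3)), (np.float64(225.6), np.float64(331.2)), (np.float64(224.9), np.float64(331.8)), (np.float64(225.5), np.float64(331.5))]
```

View pics/c15.png

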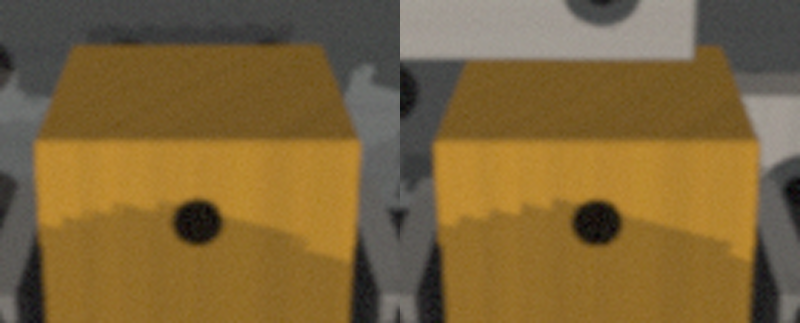

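Emit:
carry_out --pt "0 -0.06 0 -0.02 0" --pt "0 0 -0.06 0 0" --pt "0 0.02 0 0 0" --pt "0 0 0 0 0" --pt "0 0 0 0 0"

```text
t: 16.63
eef_pos: [600.8, 182.6, 10.0]
tool_rot: [[0.963, 0.271, -0.014], [0.271, -0.963, -0.009], [-0.015, 0.005, -1.0]]
contact_force: [-10.5, -17.2, 6.7]
finger_gap: 42.3
```

Emit:
carry_out --pt "0 0 0 0 0" --pt "0 0 0 0 0" --pt "0 0 0 0 0" --pt "0 0 0 0 0"

```text
t: 16.97
eef_pos: [600.8, 182.6, 10.0]
tool_rot: [[0.963, 0.271, -0.014], [0.271, -0.963, -0.009], [-0.015, 0.005, -1.0]]
contact_force: [-10.8, -16.6, 7.4]
finger_gap: 43.0
```

Run:
```python
from h import *
c=snap("wrist","w16");t=snap("scene","s16");s=ctrl.get_state();f=s['contact_force'];print(s['t'],s['eef_pos'],f,s['tool_rot'],s['finger_gap'])
th=np.radians(15.63);print("corner fx,fy",-(f[0]*np.cos(th)+f[1]*np.sin(th)),-(-f[0]*np.sin(th)+f[1]*np.cos(th)), "yaw",np.degrees(np.arctan2(s['tool_rot'][1,0],s['tool_rot'][0,0])))
p=s['eef_pos']+s['tool_rot']@[0,13.8,-26.4]; d=p-[615.5,214.8,15]; print("mid in corner",d[0]*np.cos(th)+d[1]*np.sin(th),-d[0]*np.sin(th)+d[1]*np.cos(th),d[2])
a=cv2.imread("pics/w16.png")[130:300,150:420];cv2.imwrite("pics/w16z.png",cv2.resize(a,None,fx=2.9,fy=2.9,interpolation=cv2.INTER_CUBIC))
a=cv2.imread("pics/s16.png")[240:310,290:370];cv2.imwrite("pics/s16z.png",cv2.resize(a,None,fx=8,fy=8,interpolation=cv2.INTER_CUBIC))
```

```text
17.0667 [600.83526217 182.62256479  10.01640526] [ -9.91346305 -15.72848896   7.95639471] [[ 0.96258014  0.27065471 -0.0136197 ]
 [ 0.27055667 -0.96266543 -0.00862353]
 [-0.01544522  0.00461594 -0.99987006]] 43.08175494174852
corner fx,fy 13.784513228535072 12.47594924726526 yaw 15.699315824102628
mid in corner -22.36655551009578 -40.71400552976893 21.476674796629027
```

View pics/w16z.png

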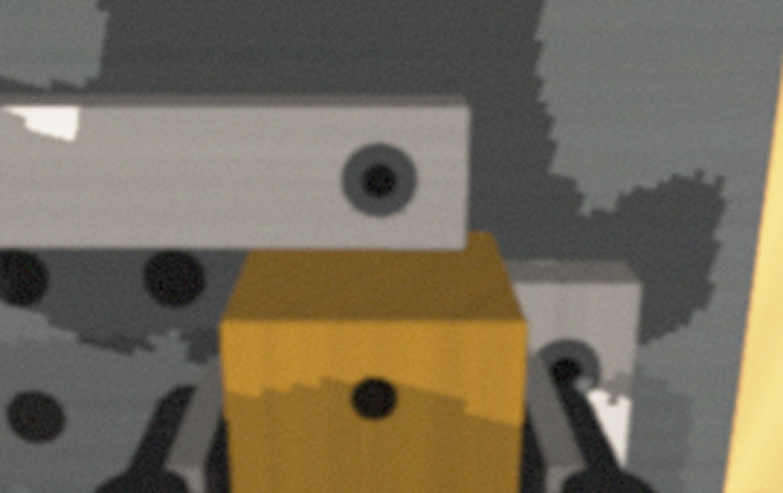

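View pics/s16z.png

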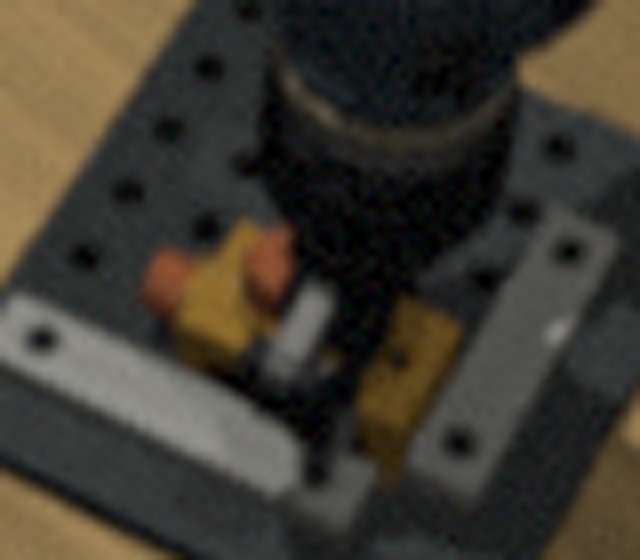

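Run:
```python
from h import *
for n in ("w14","w16"):
    W=load(n); im=cv2.cvtColor(W["image"],cv2.COLOR_RGB2GRAY).astype(float); rb=W["image"][:,:,0].astype(float)-W["image"][:,:,2]
    # fence lower edge (gray->brass) cols 250-300
    col=rb[205:230,245:305].mean(1); k=np.argmax(np.diff(col)); print(n,"fence edge",205+k+.5, col[k-1:k+3].round())
    g=W["image"][:,:,0].astype(float)[230:250,240:270].mean(1); k2=np.argmax(np.diff(g)); print("top edge",230+k2+.5,g[k2-1:k2+3].round())
    col=rb[200:222,314:319].mean(1); k3=np.argmax(np.diff(col)); print("bottom edge",200+k3+.5,col[k3-1:k3+3].round())
s=ctrl.get_state();p=s['eef_pos'];R=s['tool_rot'];W=load("w16")
for v,z in [(215.3,27),(240.3,57.2),(209.7,15)]: q=atz(W,285,v,z); print(v,z,(R.T@(q-p)).round(2), q.round(1))
```

```text
w14 fence edge 214.5 [16. 28. 53. 76.]
top edge 240.5 [120. 134. 158. 175.]
bottom edge 209.5 [ 4. 22. 57. 76.]
w16 fence edge 215.5 [15. 26. 51. 76.]
top edge 240.5 [124. 143. 165. 177.]
bottom edge 209.5 [ 1. 22. 56. 75.]
215.3 27 [  3.   -26.54 -17.15] [596.8 209.1  27. ]
240.3 57.2 [  2.41 -26.15 -47.35] [596.7 208.9  57.2]
209.7 15 [  3.24 -25.59  -5.15] [597.1 208.2  15. ]
```

Emit:
carry_out --pt "0 0 -0.04 0 0" --pt "0 0 0 0 0" --pt "0 0 0 0 0"

```text
t: 17.32
eef_pos: [600.8, 182.8, 10.0]
tool_rot: [[0.962, 0.271, -0.013], [0.271, -0.963, -0.011], [-0.016, 0.007, -1.0]]
contact_force: [-9.2, -19.7, 7.9]
finger_gap: 42.5
```

Emit:
carry_out --pt "0 0 -0.04 0 0" --pt "0 0 0 0 0" --pt "0 0 0 0 0"

```text
t: 17.57
eef_pos: [600.8, 182.8, 10.1]
tool_rot: [[0.962, 0.271, -0.013], [0.271, -0.962, -0.013], [-0.016, 0.009, -1.0]]
contact_force: [-8.9, -25.3, 7.1]
finger_gap: 42.5
```

Emit:
carry_out --pt "0 0 -0.04 0 0" --pt "0 0 0 0 0" --pt "0 0 0 0 0"

```text
t: 17.82
eef_pos: [600.8, 182.8, 10.1]
tool_rot: [[0.962, 0.272, -0.013], [0.272, -0.962, -0.015], [-0.016, 0.011, -1.0]]
contact_force: [-7.0, -30.0, 7.1]
finger_gap: 43.0
```

Emit:
carry_out --pt "0 0 0.03 0 0" --pt "0 0 0 0 0" --pt "0 0 0 0 0" --pt "0 0 0 0 0" --pt "0 0 0 0 0" --pt "0 0 0 0 0" --pt "0 0 0 0 0" --pt "0 0 0 0 0"

```text
t: 18.48
eef_pos: [600.8, 182.8, 10.1]
tool_rot: [[0.962, 0.272, -0.013], [0.271, -0.962, -0.013], [-0.016, 0.009, -1.0]]
contact_force: [-7.4, -24.9, 8.2]
finger_gap: 43.0
```

Run:
```python
from h import *
c=snap("wrist","w17");t=snap("top","t17");snap("scene","s17");s=ctrl.get_state();f=s['contact_force'];print(s['t'],s['eef_pos'],f,s['tool_rot'],s['finger_gap'])
th=np.radians(15.63);print("corner fx,fy",-(f[0]*np.cos(th)+f[1]*np.sin(th)),-(-f[0]*np.sin(th)+f[1]*np.cos(th)), "tilt",np.degrees(np.arccos(-s['tool_rot'][2,2])))
p=s['eef_pos']+s['tool_rot']@[0,13.8,-26.4]; d=p-[615.5,214.8,15]; print("mid in corner",d[0]*np.cos(th)+d[1]*np.sin(th),-d[0]*np.sin(th)+d[1]*np.cos(th),d[2])
W=load("w17");q=atz(W,285,215.5,27);print((s['tool_rot'].T@(q-s['eef_pos'])).round(2))
o=np.hstack([cv2.resize(cv2.imread("pics/t17.png")[140:290,150:410],(520,300)),cv2.resize(cv2.imread("pics/s17.png")[250:300,305:350],(270,300),interpolation=cv2.INTER_CUBIC)])
cv2.imwrite("pics/c17.png",o)
A=cv2.imread("pics/top0.png").astype(int);B=cv2.imread("pics/t17.png").astype(int)
print(np.abs(A-B)[215:250,350:385].mean(),np.abs(A-B)[170:200,368:400].mean(),np.abs(A-B)[225:262,285:312].mean())
```

```text
18.6333 [600.83016047 182.83956603  10.11418846] [ -8.20500184 -24.57943463   7.79096717] [[ 0.96233591  0.27156332 -0.01276546]
 [ 0.27140287 -0.96237812 -0.0129933 ]
 [-0.01581371  0.00903933 -0.99983409]] 43.180308195722084
corner fx,fy 14.523886152645446 21.45990197520237 tilt 1.0436949546037257
mid in corner -22.290496612465546 -40.386042278862625 21.63455134230403
[  2.96 -26.45 -17.17]
18.561904761904763 14.879166666666666 15.19019019019019
```

View pics/c17.png

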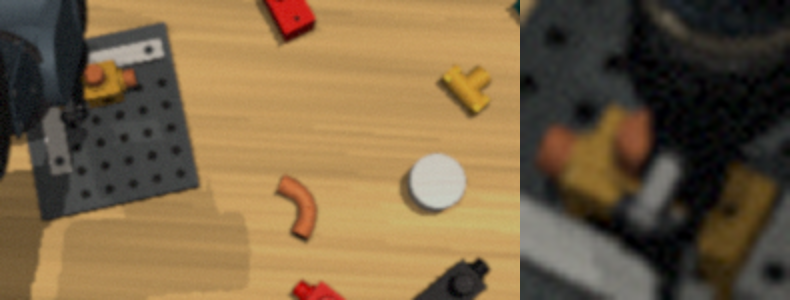

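Run:
```python
from h import *
print(ctrl.job_done()); s=ctrl.get_state(); print(s['t'],s['contact_force'],s['eef_pos'],s['tool_rot'][2])
```

```text
the job is handed in; nothing more can be done
None
the job is handed in; nothing more can be done
```

The cap is home, the block is seated in the corner of the fixture, and the job was handed in with the gripper still holding the block against both fences. The hand-in gave no verdict.

**Cap:** I pushed it down with the closed fingertips. It slid about 8 mm at roughly 4 N, then stopped dead, with the force rising to 31 N and no more movement. I did not measure the cap in an image afterwards.

**Block:** I gripped it across its 44 mm width, carried it over, set it on the plate and pushed it into the corner.

**Last checks, about 18.6 s on the clock:**

| Check | Reading | Allowed |
|---|---|---|
| `manifold_mid` in the corner frame (mm) | -22.3, -40.4, +21.6 | -24.5 to -19, -42.5 to -37, +18 to +23.5 |
| Squareness to the fences | about 0.1° | 2° |
| Tilt from vertical | about 1.0° | 2° |
| Push toward the back fence, measured at the wrist | about 14 N | more than 2 N |
| Push toward the side fence, measured at the wrist | about 21 N | more than 2 N |

- **Fence contact:** Further pushing no longer moved the block. The wrist force includes friction on the plate, so the force on each fence itself is lower than these figures. I estimated at least 10 N on the side fence and made no separate estimate for the back fence.
- **Other parts:** The flux tin, elbow and tee look unmoved in the top view.

**What disagreed:**
- **Fingertips:** When shut, they sat about 20 mm behind the reported TCP, not 11 mm ahead of it as the text says. I worked from the measured value.
- **First push into the corner:** The block stuck about 0.6–0.8 mm short of the side fence. I eased the other forces and pushed it home.
- **Tilt:** The 1.0° comes from the arm giving way under the sideways push. The block leans with the gripper, so it is not perfectly flat.

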